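# Tuck a shield strip under an instrument's lapped cover and hold it down

### The job

Pick up the aluminium shield strip by its black fin and slide its front edge (the one with the red line) about 20 mm in under the loose orange cover of the open instrument, square and between the two blue rails, without lifting the cover. Then press the strip down flat onto the deck against the brass spring contact, and finish while still holding it pressed there: do not let go. Leave the meter, the tape roll and the screwdriver where they are.

Things in the scene. Friction and masses are not known exactly. Their poses are not given: they have to be found in the camera images.
- strip_grip (a point): Centre of the upright black grip fin on the loose aluminium shield strip, 24 mm above the plate's underside, 65 mm behind its front edge, 25 mm ahead of its rear edge. The fin is 12 mm thick (x), 50 mm long (y) and stands from 4 to 44 mm above the underside. x points to the front edge, the one to tuck; z up. It starts flat on the bench left or right of the instrument.
- strip_edge (a point): Middle of the strip's front edge, on its underside; axes as strip_grip. The strip (0.14 kg) is a flat plate 90 mm (x) by 110 mm (y) by 4 mm thick; a red line runs across it 15 mm behind this edge.
- strip_rear (a point): Middle of the strip's rear edge, on its underside; axes as for strip_grip.
- chassis: Open grey instrument fixed to the bench, 170 mm wide (y); origin at bench level, x points from its connector side towards the cover's hinge. Its deck is 30 mm above the origin, from x = -75 to 115 mm. Two blue rails 8 mm high stand on it from x = -70 to 45 mm, inner faces at y = -63 and 63 mm. Under the cover a stop 8 mm high crosses the deck, near face at x = 44 mm.
- cover (a joint): Angle of the orange cover, 0 closed, growing as its front edge rises (rad). The cover (0.10 kg, 80 mm deep, 156 mm wide, 3 mm thick) swings freely on a hinge along y at chassis x = 100 mm, z = 41 mm and only lies there by its weight. Closed, it is level, with its underside 11 mm above the deck.
- cover_edge (a point): Middle of the cover's front edge, on its underside: chassis x = 20 mm, 11 mm above the deck when closed; axes as the chassis. Beyond it a short lip turns up, reaching 10 mm further towards -x and rising to about 19 mm above the deck, as a lead-in.
- contact_bar (a joint): Depression of the brass spring contact (m): 0 standing 3 mm proud of the deck, 0.003 flush. About 2.5 N start it, about 6 N push it flush.
- contact_top (a point): Centre of the top of the brass contact, a bar 14 mm (x) by 70 mm (y) in the deck at chassis x = -25 mm: under the strip's fin when the strip is tucked 20 mm.
- meter: Yellow meter, 140 mm (x) by 70 mm by 34 mm high (40 mm with its dial), origin under its centre; beside the instrument, opposite the strip. Leave it.
- tape: Cardboard-coloured tape roll lying flat, 90 mm across, 24 mm high, origin under its centre. Leave it.
- screwdriver: Screwdriver with red handle lying on the bench, 150 mm long, along its x; origin under it. Leave it.
Things that resemble listed ones, but are neither listed nor needed, are in the scene too. Of the things that look like the part that bears strip_grip, the largest one is meant.

How it is judged:
By the outcome, as a careful person would: the job done as asked, in the order asked, and still so for the second after the job is handed in, while the arm keeps its last pose, push and grip.
It also fails if it takes over 42 s, if anything falls off the work surface, if the arm or the gripper's body presses on something with over 40 N, if the wrist force passes 120 N, or if a joint passes its speed limit or range.

### The arm

A 7-joint arm with a two-finger parallel gripper is mounted at the origin on the work surface. World frame = base frame: x ahead of the robot, y to its left, z up, the work surface at z = 0. Lengths are in m, angles in rad, forces in N, time in s.
With the tool pointing down it reaches from about 0.4 to 0.85 m from the base axis. Payload 4.4 kg.
Tool frame: the origin (TCP) lies on the centre line of the jaws, within the pads' length; the fingertips stand 11 mm ahead of it and the grasp point (between the pads) lies 8 mm behind it; z points along the fingers, y is the line along which they close (so a half turn about z gives the same grasp; the last joint's range is limited). The gripper opens to 94 mm and grips with 3 to 60 N. Pads are 16 mm wide; open, the fingers measure 119 mm over their backs; the gripper's body (75 mm by 177 mm) begins 78 mm behind the grasp point.
Start: joints at [1.195, 0.628, 0.038, 1.517, -0.027, 0.996, -0.02], TCP at [0.198, -0.619, 0.196] pointing down, gripper open.
Joint ranges: [-3.06, 3.06], [-0.37, 2.12], [-1.25, 1.32], [0.18, 2.47], [-1.1, 4.24], [0.23, 1.98], [-2.94, 2.94]. Speed limits (rad/s): [2.57, 2.57, 3.14, 3.14, 3.14, 3.14, 3.14].

### API

Orientations are given as a unit quaternion [x, y, z, w].
In Python, from station import read_state, read_camera, camera_model, close_job gives the robot as it stands. The module is installed in compiled form; this text tells all that it offers.
- The arm moves only by the tool step_arm, never from a script. Its argument "deltas" is a list of rows, each an object of numbers: "tx", "ty", "tz": the shift along the tool's x, y, z normalised to -1 to 1, where 1 is 2.5 cm; "ax", "ay", "az": the turn, a rotation vector about the tool's x, y, z normalised to -1 to 1, where 1 is 0.12 rad; "gripper": the gripper's target within -1 to 1 (fully open at 1, half-way at 0, shut at -1). A call has 1 to 5 rows; each row shifts and turns the commanded pose from where the row before left it, along the tool's axes as they then stand; what a row does not reach is not made up. A row lasts 1/10 s, in which the tool goes at most 50 mm and 8.59 degrees, less where a joint would pass 70% of its speed; a pose out of reach is approached as far as the arm can. A call with a number of a shift or a turn outside -1 to 1 is refused whole. A call with a gripper value outside its range is refused whole. The fingers move at their own pace and stop on an object; "grip_force" is the grip in N (left out, the last holds). Time passes only in rows, so rows that do not move let the fingers close. It gives the time, the measured TCP pose, the force, the opening and the grip force at its end, in the units of the state.
- read_state(): the state, without advancing time (a new reading comes with each control period).
- read_camera(name): name is "side" or "top"; returns the picture (420x560x3 uint8, blue, green, red); there is no depth.
- camera_model(name): a dict with "fov_y" (degrees; the focal length in pixels is half the picture's height over the tangent of half this angle, whatever the lens; pixels are square), "cx", "cy" (the principal point, pixels), "camera_from_world" (4x4, takes a point from world to camera coordinates). Camera axes: x right, y down, z forward; pixel columns grow to the right and rows downward; lengths in m; the calibration is good to about 2 mm. A picture is of the moment at which its call begins. camera_model takes no time and is no camera call.
- close_job(): hands the job in; it is judged then, once.
The state is a dict: "t": time; "joint_positions": joint angles; "qvel": joint speeds; "joint_efforts": joint torques, N m; "ee_pos": TCP position; "tcp_rot": TCP orientation; "contact_force": force on the tool from outside, world axes, zero at the start; "torque": the same for the moment, N m; "gripper_width": opening from 0.0 (shut) to 1.0 (fully open); "grip_force": force on a finger pad.
Only numpy, scipy, OpenCV 4.12 (cv2) and the standard library are available. Lean on these libraries where they do the work, as an engineer would, in place of code of your own. Each camera call takes 0.05 s, during which the arm holds its last target. There are 200 camera calls.

## Working session

There is one attempt and no reset: what is moved stays moved. The work goes in short steps, Python scripts to look and compute and a tool call to move; the robot and the scene stay as the last step left them, time stands still between calls to the robot, and variables do not carry over. Pictures are saved under pics/ and viewed, at most 10 in all, crops included, and the job is handed in when it is done.

Besides the shell and the picture viewer there is one more tool, called after "Call:" in YAML: its name, and indented under it one key for each argument. step_arm: Moves the arm, as the interface text tells. Scaled input: -1 to 1 covers 2.5 cm each way for a shift and 0.12 rad each way for a turn. Its arguments: {"type":"object","properties":{"deltas":{"type":"array","items":{"type":"object","properties":{"tx":{"type":"number","minimum":-1,"maximum":1},"ty":{"type":"number","minimum":-1,"maximum":1},"tz":{"type":"number","minimum":-1,"maximum":1},"ax":{"type":"number","minimum":-1,"maximum":1},"ay":{"type":"number","minimum":-1,"maximum":1},"az":{"type":"number","minimum":-1,"maximum":1},"gripper":{"type":"number"}}}},"grip_force":{"type":"number"}},"required":["deltas"]}

```bash
mkdir -p pics; python3 - <<'E'
from station import *
import cv2, numpy as np
for n in("top","side"):
    im=read_camera(n); cv2.imwrite(f"pics/{n}0.png",im)
    m=camera_model(n); print(n,m["fov_y"],m["cx"],m["cy"],np.round(m["camera_from_world"],4).tolist(), [k for k in m])
s=read_state(); print(s)
E
```

```text
top 50.17906142051927 275.9981493538227 216.35230797944394 [[0.0019, -0.9996, 0.0292, -0.0164], [-0.9838, -0.0071, -0.1789, 0.5747], [0.179, -0.0283, -0.9834, 0.8504], [0.0, 0.0, 0.0, 1.0]] ['fov_y', 'cx', 'cy', 'camera_from_world']
side 56.39978536463299 278.97946567555636 212.60612457272666 [[-0.6846, -0.7289, 0.0053, 0.4134], [-0.4788, 0.4442, -0.7573, 0.3165], [0.5496, -0.5209, -0.6531, 0.5892], [0.0, 0.0, 0.0, 1.0]] ['fov_y', 'cx', 'cy', 'camera_from_world']
{'t': 0.1, 'joint_positions': array([ 1.19518916,  0.62925122,  0.03844858,  1.51821854, -0.02701177,
        0.99627819, -0.02000339]), 'qvel': array([-0.00011818, -0.00103187, -0.00016179, -0.00175473,  0.00095992,
       -0.00126932, -0.0019434 ]), 'joint_efforts': array([ 3.90914633e-03, -5.50796270e+01,  1.14780519e+00, -1.87117231e+01,
       -5.21761947e-02,  1.92725344e-02,  3.53628423e-05]), 'ee_pos': array([ 0.19802248, -0.6184899 ,  0.19516353]), 'tcp_rot': array([ 9.88026988e-01,  1.54278971e-01, -1.29940419e-04, -8.08331035e-04]), 'contact_force': array([ 0.32092969, -0.18911609, -0.33804581]), 'torque': array([0.00035454, 0.04761575, 0.04849864]), 'grip_force': 0.0, 'gripper_width': 1.0013982682507843}
```

View pics/top0.png

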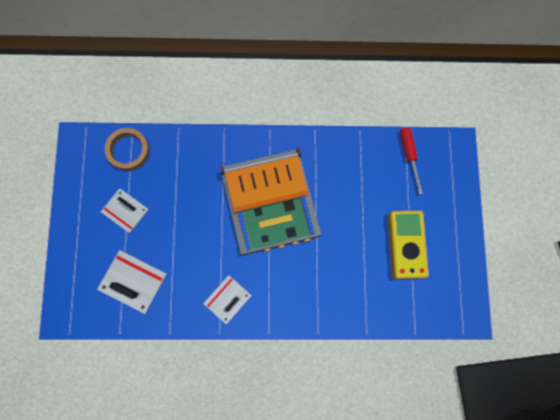

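View pics/side0.png

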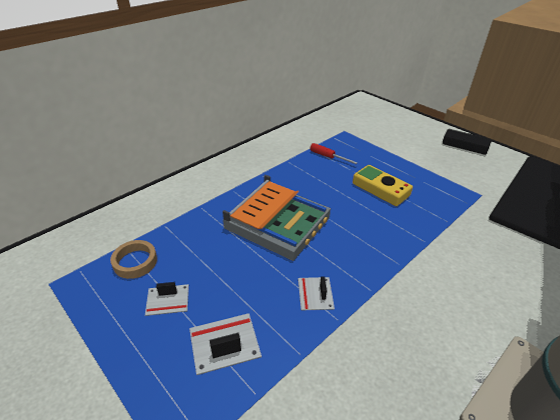

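Top view: the large strip is at about (132,281), with its fin at (122,291) and the red line at (142,265) facing up-right. The instrument is at about (270,200), with the brass bar at (276,222), the orange cover above it and the hinge at the top. In the side view the strip is at (225,343), the fin at (225,346) and the brass bar at (295,220).

```bash
cat > h.py <<'E'
from station import *
import cv2, numpy as np
from scipy.spatial.transform import Rotation as R
def ray(n,uv,z):
    m=camera_model(n); T=np.array(m["camera_from_world"]); f=210/np.tan(np.radians(m["fov_y"]/2))
    uv=np.atleast_2d(uv).astype(float)
    d=np.c_[(uv[:,0]-m["cx"])/f,(uv[:,1]-m["cy"])/f,np.ones(len(uv))]@T[:3,:3]
    c=-T[:3,:3].T@T[:3,3]
    return c+d*((z-c[2])/d[:,2])[:,None]
def proj(n,P):
    m=camera_model(n); T=np.array(m["camera_from_world"]); f=210/np.tan(np.radians(m["fov_y"]/2))
    q=np.atleast_2d(P)@T[:3,:3].T+T[:3,3]; return q[:,:2]/q[:,2:]*f+[m["cx"],m["cy"]]
def blobs(mask,box,amin=15):
    k=np.zeros_like(mask); x0,y0,x1,y1=box; k[y0:y1,x0:x1]=mask[y0:y1,x0:x1]
    c,_=cv2.findContours(k,cv2.RETR_EXTERNAL,cv2.CHAIN_APPROX_NONE)
    return sorted([q for q in c if cv2.contourArea(q)>=amin],key=cv2.contourArea,reverse=True)
def rect(n,c,z):
    """min-area rect in the world plane z: centre, sizes, yaw of long side, corners"""
    P=ray(n,c[:,0,:],z)[:,:2].astype(np.float32)
    r=cv2.minAreaRect(P*1000); b=cv2.boxPoints(r)/1000
    e=max(b[1]-b[0],b[2]-b[1],key=lambda v:np.hypot(*v))
    return np.round(np.array(r[0])/1000,4),np.round(r[1],1),round(np.degrees(np.arctan2(e[1],e[0])),2)
E
python3 - <<'E'
from h import *
B={"top":dict(strip=(90,245,175,320),fin=(105,278,143,305),red=(115,250,170,285),brass=(255,205,295,235),cover=(215,145,320,215)),
 "side":dict(strip=(180,305,270,380),fin=(205,328,245,362),red=(185,312,260,340),brass=(275,200,315,235),cover=(220,175,305,235))}
for n in B:
    im=cv2.imread(f"pics/{n}0.png"); h=cv2.cvtColor(im,cv2.COLOR_BGR2HSV); H,S,V=cv2.split(h)
    M=dict(strip=((~((H>100)&(H<130)&(S>120)))*255).astype(np.uint8), fin=((V<75)*255).astype(np.uint8),
      red=(((H<8)|(H>172))&(S>120)&(V>80)).astype(np.uint8)*255, brass=((H>18)&(H<32)&(S>100)&(V>130)).astype(np.uint8)*255,
      cover=((H>5)&(H<18)&(S>150)&(V>120)).astype(np.uint8)*255)
    Z=dict(strip=.004,fin=.044,red=.004,brass=.033,cover=.044)
    for k in B[n]:
        for c in blobs(M[k],B[n][k])[:2]: print(n,k,cv2.contourArea(c),np.mean(c[:,0],0).round(1),rect(n,c,Z[k]))
im=cv2.imread("pics/top0.png")
cv2.imwrite("pics/crop.png",np.hstack([cv2.resize(im[140:265,205:330],None,fx=3,fy=3,interpolation=2),cv2.resize(im[235:330,80:180],(400,375),interpolation=2)]))
E
```

```text
top strip 2411.5 [131.6 281.6] (array([0.4464, 0.2802]), array([112.4,  91.8]), np.float32(63.54))
top fin 159.5 [123.7 290. ] (array([0.428 , 0.2836]), array([54.8, 12.6]), np.float32(64.35))
top red 109.5 [138.8 267.9] (array([0.4737, 0.2674]), array([103.7,   5.4]), np.float32(64.15))
top brass 187.5 [275.2 220.7] (array([ 0.5693, -0.0128]), array([13.7, 69.8]), np.float32(-75.97))
top cover 2889.5 [265.8 183.5] (array([0.645 , 0.0065]), array([ 84.9, 154.8]), np.float32(-75.87))
side strip 3002.0 [218.1 341.4] (array([0.4586, 0.2759]), array([117.5, 181. ]), np.float32(-21.13))
side fin 503.0 [225.  345.1] (array([0.4168, 0.2954]), array([47.8, 33.5]), np.float32(63.43))
side red 147.0 [220.5 327. ] (array([0.4719, 0.2674]), array([104.5,   7.1]), np.float32(63.52))
side brass 104.5 [293.6 219.7] (array([ 0.5663, -0.0111]), array([13. , 67.8]), np.float32(-77.65))
side cover 1475.5 [263.7 204.5] (array([0.6449, 0.0069]), array([ 82.6, 159.9]), np.float32(-76.01))
```

View pics/crop.png

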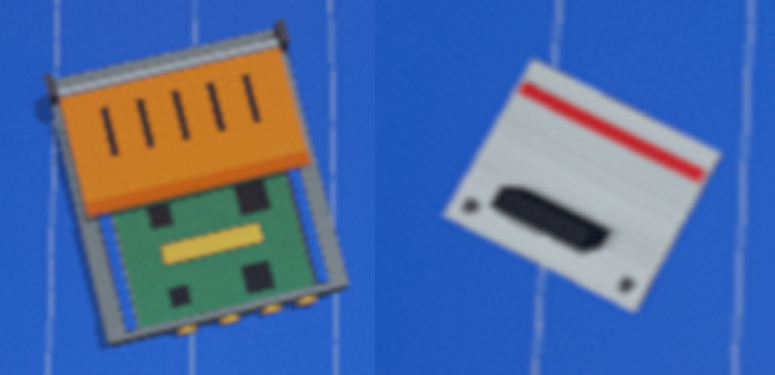

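The crop shows the cover closed, with nothing on the deck except the brass bar. The fin is at about (0.428, 0.288) and strip x points at −26°. The chassis origin is at about (0.592, −0.006) with yaw 14°, and the sizes match those given. Starting the approach.

Call:
step_arm:
  deltas:
    - {"tx":1,"ty":-1,"gripper":1}
    - {"tx":1,"ty":-1}
    - {"tx":1,"ty":-1}
    - {"tx":1,"ty":-1}
    - {"tx":1,"ty":-1}

```text
invalid input
```

Call:
step_arm:
  deltas:
    - {"tx":1,"ty":-1}
    - {"tx":1,"ty":-1}
    - {"tx":1,"ty":-1}
    - {"tx":1,"ty":-1}
    - {"tx":1,"ty":-1}

```text
invalid input
```

Call:
step_arm:
  deltas:
    - {"tx":1,"ty":-1}
    - {"tx":1,"ty":-1}
    - {"tx":1,"ty":-1}
    - {"tx":1,"ty":-1}
    - {"tx":1,"ty":-1}

```text
invalid input
```

```bash
python3 -c "
from h import *
s=read_state();print(s['t'],s['ee_pos'],s['joint_positions'],s['tcp_rot'])"
```

```text
0.1 [ 0.19802248 -0.6184899   0.19516353] [ 1.19518916  0.62925122  0.03844858  1.51821854 -0.02701177  0.99627819
 -0.02000339] [ 9.88026988e-01  1.54278971e-01 -1.29940419e-04 -8.08331035e-04]
```

The move calls were refused as invalid input and the arm hasn't moved. I'll retry with every field filled in.

Call:
step_arm:
  deltas:
    - {"tx":1,"ty":-1,"tz":0,"ax":0,"ay":0,"az":0,"gripper":1}
    - {"tx":1,"ty":-1,"tz":0,"ax":0,"ay":0,"az":0,"gripper":1}
    - {"tx":1,"ty":-1,"tz":0,"ax":0,"ay":0,"az":0,"gripper":1}
    - {"tx":1,"ty":-1,"tz":0,"ax":0,"ay":0,"az":0,"gripper":1}
    - {"tx":1,"ty":-1,"tz":0,"ax":0,"ay":0,"az":0,"gripper":1}

```text
t: 0.6
ee_pos: [0.2795, -0.4603, 0.1956]
tcp_rot: [0.988, 0.154, -0.0, -0.0]
contact_force: [0.7, -0.1, 0.2]
gripper_width: 0.998
grip_force: 0.0
```

All fields are required in every row, and the motion matches what I predicted.

Call:
step_arm:
  deltas:
    - {"tx":1,"ty":-1,"tz":0,"ax":0,"ay":0,"az":0,"gripper":1}
    - {"tx":1,"ty":-1,"tz":0,"ax":0,"ay":0,"az":0,"gripper":1}
    - {"tx":1,"ty":-1,"tz":0,"ax":0,"ay":0,"az":0,"gripper":1}
    - {"tx":1,"ty":-1,"tz":0,"ax":0,"ay":0,"az":0,"gripper":1}
    - {"tx":1,"ty":-1,"tz":0,"ax":0,"ay":0,"az":0,"gripper":1}

```text
t: 1.1
ee_pos: [0.3604, -0.3033, 0.1958]
tcp_rot: [0.988, 0.154, -0.0, -0.0]
contact_force: [0.2, -0.5, 0.2]
gripper_width: 0.999
grip_force: 0.0
```

Call:
step_arm:
  deltas:
    - {"tx":1,"ty":-1,"tz":0,"ax":0,"ay":0,"az":0,"gripper":1}
    - {"tx":1,"ty":-1,"tz":0,"ax":0,"ay":0,"az":0,"gripper":1}
    - {"tx":1,"ty":-1,"tz":0,"ax":0,"ay":0,"az":0,"gripper":1}
    - {"tx":1,"ty":-1,"tz":0,"ax":0,"ay":0,"az":0,"gripper":1}
    - {"tx":1,"ty":-1,"tz":0,"ax":0,"ay":0,"az":0,"gripper":1}

```text
t: 1.6
ee_pos: [0.4413, -0.1462, 0.1959]
tcp_rot: [0.988, 0.154, -0.0, -0.0]
contact_force: [-0.4, -0.1, 0.6]
gripper_width: 1.001
grip_force: 0.0
```

```bash
python3 -c "
from h import *
s=read_state();print(s['t'],s['ee_pos'],s['joint_positions'],s['tcp_rot'])"
```

```text
1.6 [ 0.44132262 -0.14621981  0.19588159] [ 0.27264651  0.36737434 -0.01762517  2.01350716  0.00923613  0.7610425
 -1.0116104 ] [ 9.88036325e-01  1.54221278e-01 -1.26197954e-04 -3.32896026e-05]
```

Call:
step_arm:
  deltas:
    - {"tx":0.28,"ty":-1,"tz":0,"ax":0,"ay":0,"az":0,"gripper":1}
    - {"tx":0.28,"ty":-1,"tz":0,"ax":0,"ay":0,"az":0,"gripper":1}
    - {"tx":0.28,"ty":-1,"tz":0,"ax":0,"ay":0,"az":0,"gripper":1}
    - {"tx":0.28,"ty":-1,"tz":0,"ax":0,"ay":0,"az":0,"gripper":1}
    - {"tx":0.28,"ty":-1,"tz":0,"ax":0,"ay":0,"az":0,"gripper":1}

```text
t: 2.1
ee_pos: [0.4359, -0.0168, 0.1958]
tcp_rot: [0.988, 0.154, -0.0, -0.0]
contact_force: [0.0, 0.5, 0.1]
gripper_width: 0.998
grip_force: 0.0
```

Call:
step_arm:
  deltas:
    - {"tx":0.28,"ty":-1,"tz":0,"ax":0,"ay":0,"az":0,"gripper":1}
    - {"tx":0.28,"ty":-1,"tz":0,"ax":0,"ay":0,"az":0,"gripper":1}
    - {"tx":0.28,"ty":-1,"tz":0,"ax":0,"ay":0,"az":0,"gripper":1}
    - {"tx":0.28,"ty":-1,"tz":0,"ax":0,"ay":0,"az":0,"gripper":1}
    - {"tx":0.28,"ty":-1,"tz":0,"ax":0,"ay":0,"az":0,"gripper":1}

```text
t: 2.6
ee_pos: [0.4311, 0.1128, 0.1958]
tcp_rot: [0.988, 0.154, -0.0, 0.0]
contact_force: [0.2, 0.0, 0.5]
gripper_width: 0.998
grip_force: 0.0
```

Call:
step_arm:
  deltas:
    - {"tx":0.28,"ty":-1,"tz":0,"ax":0,"ay":0,"az":0,"gripper":1}
    - {"tx":0.28,"ty":-1,"tz":0,"ax":0,"ay":0,"az":0,"gripper":1}
    - {"tx":0.28,"ty":-1,"tz":0,"ax":0,"ay":0,"az":0,"gripper":1}
    - {"tx":0.28,"ty":-1,"tz":0,"ax":0,"ay":0,"az":0,"gripper":1}
    - {"tx":0.28,"ty":-1,"tz":0,"ax":0,"ay":0,"az":0,"gripper":1}

```text
t: 3.1
ee_pos: [0.4263, 0.2424, 0.1957]
tcp_rot: [0.988, 0.154, -0.0, 0.0]
contact_force: [0.4, -0.3, 0.2]
gripper_width: 1.001
grip_force: 0.0
```

Call:
step_arm:
  deltas:
    - {"tx":0.3,"ty":-0.84,"tz":0,"ax":0,"ay":0,"az":0,"gripper":1}
    - {"tx":0.3,"ty":-0.84,"tz":0,"ax":0,"ay":0,"az":0,"gripper":1}
    - {"tx":0,"ty":0,"tz":0.3,"ax":0,"ay":0,"az":-1,"gripper":1}
    - {"tx":0,"ty":0,"tz":0.3,"ax":0,"ay":0,"az":-1,"gripper":1}
    - {"tx":0,"ty":0,"tz":0.3,"ax":0,"ay":0,"az":-1,"gripper":1}

```text
t: 3.6
ee_pos: [0.4279, 0.2862, 0.1729]
tcp_rot: [0.944, 0.331, -0.0, 0.0]
contact_force: [-0.8, 0.2, 0.3]
gripper_width: 1.003
grip_force: 0.0
```

Call:
step_arm:
  deltas:
    - {"tx":0,"ty":0,"tz":0.4,"ax":0,"ay":0,"az":-1,"gripper":1}
    - {"tx":0,"ty":0,"tz":0.4,"ax":0,"ay":0,"az":-1,"gripper":1}
    - {"tx":0,"ty":0,"tz":0.4,"ax":0,"ay":0,"az":-1,"gripper":1}
    - {"tx":0,"ty":0,"tz":0.4,"ax":0,"ay":0,"az":-0.7,"gripper":1}
    - {"tx":0,"ty":0,"tz":0.4,"ax":0,"ay":0,"az":0,"gripper":1}

```text
t: 4.1
ee_pos: [0.428, 0.2859, 0.1228]
tcp_rot: [0.849, 0.529, -0.0, -0.0]
contact_force: [-0.4, 0.5, 0.5]
gripper_width: 0.999
grip_force: 0.0
```

The tool's closing axis is at −26.1°, along strip x. Descending to TCP z ≈ 0.020.

Call:
step_arm:
  deltas:
    - {"tx":0.12,"ty":0,"tz":1,"ax":0,"ay":0,"az":0,"gripper":1}
    - {"tx":0,"ty":0,"tz":1,"ax":0,"ay":0,"az":0,"gripper":1}
    - {"tx":0,"ty":0,"tz":1,"ax":0,"ay":0,"az":0,"gripper":1}
    - {"tx":0,"ty":0,"tz":0.6,"ax":0,"ay":0,"az":0,"gripper":1}
    - {"tx":0,"ty":0,"tz":0.5,"ax":0,"ay":0,"az":0,"gripper":1}

```text
t: 4.6
ee_pos: [0.4291, 0.2885, 0.0196]
tcp_rot: [0.849, 0.528, -0.001, 0.0]
contact_force: [-0.5, -0.1, 0.4]
gripper_width: 1.003
grip_force: 0.0
```

Call:
step_arm:
  deltas:
    - {"tx":0,"ty":0,"tz":0,"ax":0,"ay":0,"az":0,"gripper":-1}
    - {"tx":0,"ty":0,"tz":0,"ax":0,"ay":0,"az":0,"gripper":-1}
    - {"tx":0,"ty":0,"tz":0,"ax":0,"ay":0,"az":0,"gripper":-1}
    - {"tx":0,"ty":0,"tz":0,"ax":0,"ay":0,"az":0,"gripper":-1}
    - {"tx":0,"ty":0,"tz":0,"ax":0,"ay":0,"az":0,"gripper":-1}
  grip_force: 20

```text
t: 5.1
ee_pos: [0.43, 0.2891, 0.0216]
tcp_rot: [0.849, 0.528, 0.001, -0.0]
contact_force: [-0.0, 0.8, -0.3]
gripper_width: 0.61
grip_force: 0.0
```

Call:
step_arm:
  deltas:
    - {"tx":0,"ty":0,"tz":0,"ax":0,"ay":0,"az":0,"gripper":-1}
    - {"tx":0,"ty":0,"tz":0,"ax":0,"ay":0,"az":0,"gripper":-1}
    - {"tx":0,"ty":0,"tz":0,"ax":0,"ay":0,"az":0,"gripper":-1}
    - {"tx":0,"ty":0,"tz":0,"ax":0,"ay":0,"az":0,"gripper":-1}
    - {"tx":0,"ty":0,"tz":0,"ax":0,"ay":0,"az":0,"gripper":-1}

```text
t: 5.6
ee_pos: [0.4295, 0.2888, 0.021]
tcp_rot: [0.849, 0.529, -0.0, 0.0]
contact_force: [-0.4, -0.2, 0.0]
gripper_width: 0.189
grip_force: 0.0
```

Call:
step_arm:
  deltas:
    - {"tx":0,"ty":0,"tz":0,"ax":0,"ay":0,"az":0,"gripper":-1}
    - {"tx":0,"ty":0,"tz":0,"ax":0,"ay":0,"az":0,"gripper":-1}
    - {"tx":0,"ty":0,"tz":0,"ax":0,"ay":0,"az":0,"gripper":-1}
    - {"tx":0,"ty":0,"tz":0,"ax":0,"ay":0,"az":0,"gripper":-1}
  grip_force: 35

```text
t: 6.0
ee_pos: [0.4293, 0.2889, 0.0209]
tcp_rot: [0.849, 0.529, -0.0, -0.0]
contact_force: [0.3, -0.3, -0.7]
gripper_width: 0.122
grip_force: 35.0
```

Gripped: opening is about 11.5 mm, at 35 N. Lifting, then carrying to just in front of the instrument.

Call:
step_arm:
  deltas:
    - {"tx":0,"ty":0,"tz":-0.5,"ax":0,"ay":0,"az":0,"gripper":-1}
    - {"tx":0,"ty":0,"tz":-0.8,"ax":0,"ay":0,"az":0,"gripper":-1}
    - {"tx":0,"ty":0,"tz":-1,"ax":0,"ay":0,"az":0,"gripper":-1}
    - {"tx":0,"ty":0,"tz":-1,"ax":0,"ay":0,"az":0,"gripper":-1}
    - {"tx":0,"ty":0,"tz":-0.7,"ax":0,"ay":0,"az":0,"gripper":-1}

```text
t: 6.5
ee_pos: [0.4301, 0.289, 0.1233]
tcp_rot: [0.849, 0.528, 0.001, 0.0]
contact_force: [-0.4, 0.3, -0.8]
gripper_width: 0.122
grip_force: 35.0
```

Call:
step_arm:
  deltas:
    - {"tx":-0.6,"ty":0.56,"tz":0,"ax":0,"ay":0,"az":0,"gripper":-1}
    - {"tx":-0.95,"ty":0.89,"tz":0,"ax":0,"ay":0,"az":0,"gripper":-1}
    - {"tx":-0.95,"ty":0.89,"tz":0,"ax":0,"ay":0,"az":0,"gripper":-1}
    - {"tx":-0.95,"ty":0.89,"tz":0,"ax":0,"ay":0,"az":0,"gripper":-1}
    - {"tx":-0.95,"ty":0.89,"tz":0,"ax":0,"ay":0,"az":0,"gripper":-1}

```text
t: 7.0
ee_pos: [0.4738, 0.1432, 0.1218]
tcp_rot: [0.849, 0.529, 0.0, 0.0]
contact_force: [0.4, 0.3, -0.5]
gripper_width: 0.122
grip_force: 35.0
```

Call:
step_arm:
  deltas:
    - {"tx":-0.95,"ty":0.89,"tz":0,"ax":0,"ay":0,"az":0,"gripper":-1}
    - {"tx":-0.95,"ty":0.89,"tz":0,"ax":0,"ay":0,"az":0,"gripper":-1}
    - {"tx":-0.95,"ty":0.89,"tz":0,"ax":0,"ay":0,"az":0,"gripper":-1}
    - {"tx":-0.95,"ty":0.89,"tz":0,"ax":0,"ay":0,"az":0,"gripper":-1}
    - {"tx":-0.95,"ty":0.89,"tz":0,"ax":0,"ay":0,"az":0,"gripper":-1}

```text
t: 7.5
ee_pos: [0.5211, -0.0126, 0.1218]
tcp_rot: [0.849, 0.528, 0.0, 0.0]
contact_force: [-0.5, -0.1, -1.0]
gripper_width: 0.122
grip_force: 35.0
```

Call:
step_arm:
  deltas:
    - {"tx":-0.35,"ty":0.33,"tz":0,"ax":0,"ay":0,"az":-0.5,"gripper":-1}
    - {"tx":0,"ty":0,"tz":0,"ax":0,"ay":0,"az":-1,"gripper":-1}
    - {"tx":0,"ty":0,"tz":0,"ax":0,"ay":0,"az":-1,"gripper":-1}
    - {"tx":0,"ty":0,"tz":0,"ax":0,"ay":0,"az":-1,"gripper":-1}
    - {"tx":0,"ty":0,"tz":0,"ax":0,"ay":0,"az":-1,"gripper":-1}

```text
t: 8.0
ee_pos: [0.5244, -0.023, 0.1218]
tcp_rot: [0.676, 0.737, -0.0, 0.0]
contact_force: [-0.1, 0.0, -0.8]
gripper_width: 0.12
grip_force: 35.0
```

Call:
step_arm:
  deltas:
    - {"tx":0,"ty":0,"tz":0,"ax":0,"ay":0,"az":-0.83,"gripper":-1}
    - {"tx":0,"ty":0,"tz":0,"ax":0,"ay":0,"az":-0.5,"gripper":-1}
    - {"tx":0,"ty":0,"tz":0,"ax":0,"ay":0,"az":0,"gripper":-1}
    - {"tx":0,"ty":0,"tz":0,"ax":0,"ay":0,"az":0,"gripper":-1}

```text
t: 8.4
ee_pos: [0.5244, -0.0229, 0.1215]
tcp_rot: [0.617, 0.787, -0.0, 0.0]
contact_force: [-0.3, 0.2, -0.7]
gripper_width: 0.124
grip_force: 35.0
```

```bash
python3 - <<'E'
from h import *
im=read_camera("top"); cv2.imwrite("pics/top1.png",im); im2=read_camera("side"); cv2.imwrite("pics/side1.png",im2)
s=read_state(); Rm=R.from_quat(s['tcp_rot']).as_matrix()
print(s['t'],s['ee_pos'],s['contact_force'],Rm.round(4).tolist(),s['gripper_width'],s['joint_positions'].round(2))
cv2.imwrite("pics/c1.png",np.hstack([cv2.resize(im[140:290,190:340],(400,400)),cv2.resize(im2[140:290,220:370],(400,400))]))
E
```

```text
8.5 [ 0.52439613 -0.02267821  0.12128983] [ 0.97850259 -0.26032944 -0.82281012] [[-0.2391, 0.971, 0.0003], [0.971, 0.2391, -0.0004], [-0.0005, 0.0002, -1.0]] 0.12336054389783599 [ 0.34  0.6  -0.53  1.93  0.45  0.73 -0.21]
```

View pics/c1.png

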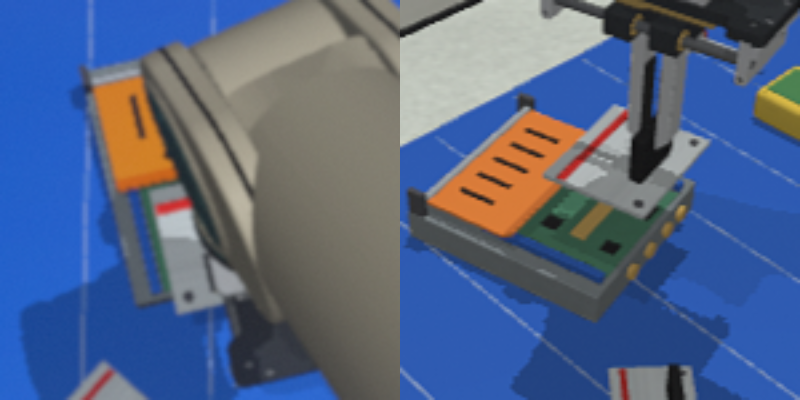

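The top crop is half hidden by the wrist. The side crop shows the strip level above the deck, behind the cover lip, with the red line at about side pixel (292,195). Next I'll check how it sits in the grip from that line.

```bash
python3 - <<'E'
from h import *
im=cv2.imread("pics/side1.png"); H,S,V=cv2.split(cv2.cvtColor(im,cv2.COLOR_BGR2HSV))
M=(((H<6)|(H>172))&(S>110)&(V>80)).astype(np.uint8)*255
p=np.array([.5244,-.0228]);x=np.array([.971,.2391]);print("expect red",p+.05*x,"yaw y",np.degrees(np.arctan2(x[0],-x[1])))
for z in (.1046,):
  for c in blobs(M,(270,150,320,230))[:2]: print(cv2.contourArea(c),rect("side",c,z))
# deck features again, side view, unoccluded rail: near rail (chassis +y) top at .038
h=(H>100)&(H<125)&(S>150)&(V>110)
o=np.array([.5923,-.006]);y=np.array([-x[1],x[0]])
P=[np.r_[o+a*x+b*y,z] for a,b,z in [(-.07,.063,.038),(.01,.063,.038),(-.025,.035,.033),(-.025,-.035,.033),(-.075,.085,.03),(.02,.078,.041),(.02,-.078,.041)]]
print(proj("side",P).round(1).tolist())
v=cv2.resize(cv2.imread("pics/side0.png")[170:270,210:340],None,fx=5,fy=5,interpolation=cv2.INTER_CUBIC)
for q in proj("side",P): cv2.circle(v,tuple(np.int32((q-[210,170]+.5)*5)),3,(255,0,255),-1)
cv2.imwrite("pics/c2.png",v)
E
```

```text
expect red [ 0.57295  -0.010845] yaw y 103.83335853072171
71.5 (array([ 0.5726, -0.0104]), array([  7. , 103.9]), np.float32(-75.97))
[[296.5, 241.6], [265.2, 227.4], [285.5, 227.7], [301.6, 210.5], [293.0, 251.5], [257.5, 228.6], [294.7, 191.7]]
```

View pics/c2.png

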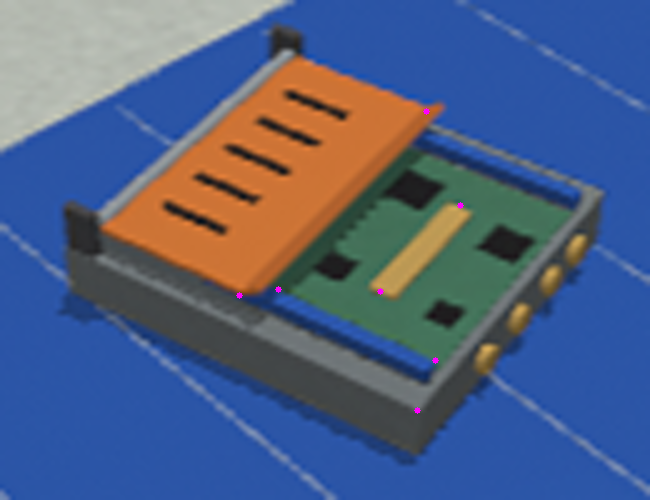

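The strip sits in the grip within 0.5 mm, and the chassis markers fall within about 1 px of the real features. Descending to 5 mm underside clearance over the deck.

Call:
step_arm:
  deltas:
    - {"tx":0,"ty":0,"tz":0.7,"ax":0,"ay":0,"az":0,"gripper":-1}
    - {"tx":0,"ty":0,"tz":0.8,"ax":0,"ay":0,"az":0,"gripper":-1}
    - {"tx":0,"ty":0,"tz":0.6,"ax":0,"ay":0,"az":0,"gripper":-1}
    - {"tx":0,"ty":0,"tz":0.32,"ax":0,"ay":0,"az":0,"gripper":-1}
    - {"tx":0,"ty":0,"tz":0.2,"ax":0,"ay":0,"az":0,"gripper":-1}

```text
t: 9.0
ee_pos: [0.5242, -0.0224, 0.055]
tcp_rot: [0.616, 0.787, -0.0, -0.0]
contact_force: [1.3, 0.1, -1.2]
gripper_width: 0.125
grip_force: 35.0
```

Call:
step_arm:
  deltas:
    - {"tx":0,"ty":0,"tz":0,"ax":0,"ay":0,"az":0,"gripper":-1}
    - {"tx":0,"ty":0,"tz":0,"ax":0,"ay":0,"az":0,"gripper":-1}
    - {"tx":0,"ty":0,"tz":0,"ax":0,"ay":0,"az":0,"gripper":-1}

```text
t: 9.3
ee_pos: [0.5249, -0.0225, 0.0561]
tcp_rot: [0.616, 0.787, 0.0, 0.001]
contact_force: [-0.3, -0.2, -0.8]
gripper_width: 0.121
grip_force: 35.0
```

```bash
python3 - <<'E'
from h import *
im2=read_camera("side"); cv2.imwrite("pics/side2.png",im2)
s=read_state(); x=np.array([.971,.2391]); d=s['ee_pos'][:2]-[.5923,-.006]
print(s['t'],s['ee_pos'],s['contact_force'],s['tcp_rot'].round(4),"chassis",d@x,d@[-x[1],x[0]])
cv2.imwrite("pics/c3.png",cv2.resize(im2[150:270,210:370],(800,600),interpolation=2))
E
```

```text
9.35 [ 0.5248717  -0.02251135  0.0560782 ] [ 0.32998188  1.04014875 -0.08525852] [6.164e-01 7.874e-01 3.000e-04 5.000e-04] chassis -0.06942074118775758 8.958007638353095e-05
```

View pics/c3.png

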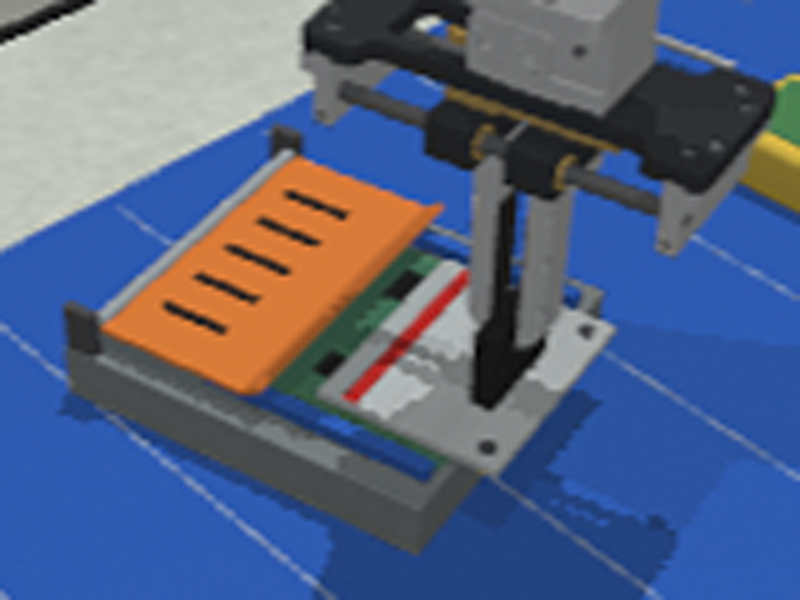

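The strip is square between the rails at rail height, with its front edge just short of the lip. Sliding in.

Call:
step_arm:
  deltas:
    - {"tx":0,"ty":0.2,"tz":0.02,"ax":0,"ay":0,"az":0,"gripper":-1}
    - {"tx":0,"ty":0.25,"tz":0,"ax":0,"ay":0,"az":0,"gripper":-1}
    - {"tx":0,"ty":0.25,"tz":0,"ax":0,"ay":0,"az":0,"gripper":-1}
    - {"tx":0,"ty":0.2,"tz":0,"ax":0,"ay":0,"az":0,"gripper":-1}
    - {"tx":0,"ty":0.2,"tz":0,"ax":0,"ay":0,"az":0,"gripper":-1}

```text
t: 9.85
ee_pos: [0.5516, -0.0156, 0.0549]
tcp_rot: [0.616, 0.787, 0.0, -0.0]
contact_force: [-0.0, -0.3, -0.8]
gripper_width: 0.126
grip_force: 35.0
```

Call:
step_arm:
  deltas:
    - {"tx":0,"ty":0.2,"tz":0,"ax":0,"ay":0,"az":0,"gripper":-1}
    - {"tx":0,"ty":0.2,"tz":0,"ax":0,"ay":0,"az":0,"gripper":-1}
    - {"tx":0,"ty":0.15,"tz":0,"ax":0,"ay":0,"az":0,"gripper":-1}
    - {"tx":0,"ty":0.1,"tz":0,"ax":0,"ay":0,"az":0,"gripper":-1}
    - {"tx":0,"ty":0,"tz":0,"ax":0,"ay":0,"az":0,"gripper":-1}

```text
t: 10.35
ee_pos: [0.5672, -0.0118, 0.055]
tcp_rot: [0.616, 0.787, 0.0, 0.0]
contact_force: [0.3, 0.3, -1.6]
gripper_width: 0.126
grip_force: 35.0
```

```bash
python3 - <<'E'
from h import *
im2=read_camera("side"); cv2.imwrite("pics/side3.png",im2)
s=read_state(); x=np.array([.971,.2391]); d=s['ee_pos'][:2]-[.5923,-.006]
print(s['t'],s['ee_pos'],s['contact_force'],s['tcp_rot'].round(4),"chassis",d@x,d@[-x[1],x[0]])
cv2.imwrite("pics/c4.png",cv2.resize(im2[150:270,210:370],(800,600),interpolation=2))
E
```

```text
10.4 [ 0.56683561 -0.01194705  0.05495931] [-0.25431145  0.21114159 -1.53164775] [ 0.6163  0.7875 -0.     -0.    ] chassis -0.026147861400934672 0.00031394939445483853
```

View pics/c4.png

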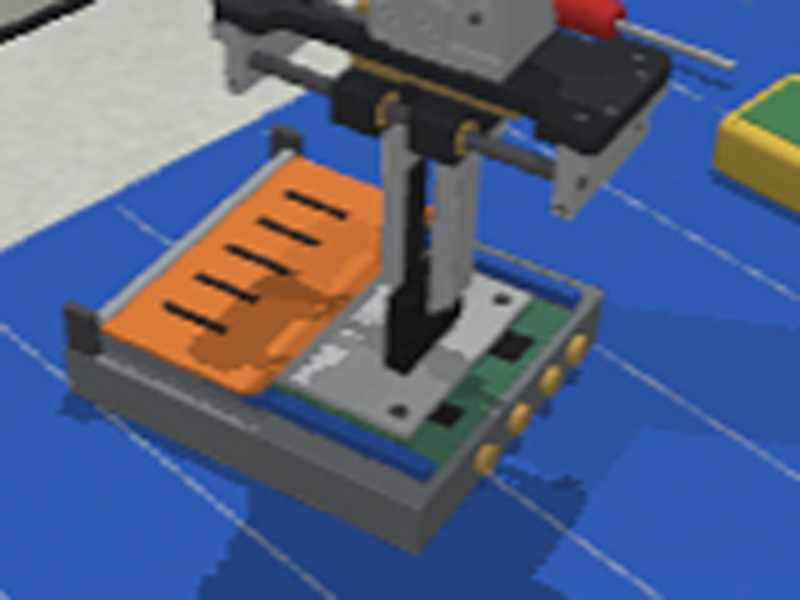

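The front edge is at chassis x ≈ 39 mm, the red line is hidden under the cover, and the cover lip corner is unmoved at crop (250,390). Now pressing down gently while watching the force.

Call:
step_arm:
  deltas:
    - {"tx":0,"ty":0.04,"tz":0.04,"ax":0,"ay":0,"az":0,"gripper":-1}
    - {"tx":0,"ty":0,"tz":0.04,"ax":0,"ay":0,"az":0,"gripper":-1}
    - {"tx":0,"ty":0,"tz":0.04,"ax":0,"ay":0,"az":0,"gripper":-1}
    - {"tx":0,"ty":0,"tz":0,"ax":0,"ay":0,"az":0,"gripper":-1}
    - {"tx":0,"ty":0,"tz":0,"ax":0,"ay":0,"az":0,"gripper":-1}
  grip_force: 50

```text
t: 10.9
ee_pos: [0.5677, -0.0119, 0.0522]
tcp_rot: [0.616, 0.787, -0.0, 0.0]
contact_force: [-1.8, -0.9, 3.6]
gripper_width: 0.119
grip_force: 50.0
```

Call:
step_arm:
  deltas:
    - {"tx":0,"ty":0,"tz":0.04,"ax":0,"ay":0,"az":0,"gripper":-1}
    - {"tx":0,"ty":0,"tz":0,"ax":0,"ay":0,"az":0,"gripper":-1}
    - {"tx":0,"ty":0,"tz":0,"ax":0,"ay":0,"az":0,"gripper":-1}

```text
t: 11.2
ee_pos: [0.5676, -0.0119, 0.0511]
tcp_rot: [0.616, 0.787, -0.0, -0.0]
contact_force: [-2.5, -1.4, 4.5]
gripper_width: 0.124
grip_force: 50.0
```

There's a small horizontal force of about 2.9 N pushing back along −x, so the strip may be near the stop. Backing off slightly to check.

Call:
step_arm:
  deltas:
    - {"tx":0,"ty":-0.04,"tz":0,"ax":0,"ay":0,"az":0,"gripper":-1}
    - {"tx":0,"ty":0,"tz":0,"ax":0,"ay":0,"az":0,"gripper":-1}
    - {"tx":0,"ty":0,"tz":0,"ax":0,"ay":0,"az":0,"gripper":-1}

```text
t: 11.5
ee_pos: [0.5676, -0.0118, 0.0512]
tcp_rot: [0.616, 0.787, 0.001, 0.0]
contact_force: [0.6, 0.0, 3.2]
gripper_width: 0.12
grip_force: 50.0
```

```bash
python3 - <<'E'
from h import *
s=read_state(); Rm=R.from_quat(s['tcp_rot']).as_matrix()
print(s['t'],s['ee_pos'],"force tool",(Rm.T@s['contact_force']).round(2),"torque tool",(Rm.T@s['torque']).round(3))
x=np.array([.971,.2391]); d=s['ee_pos'][:2]-[.5923,-.006]; print("chassis",d@x,d@[-x[1],x[0]])
im=read_camera("side"); cv2.imwrite("pics/side4.png",im)
# cover moved? difference of the lit left part of the cover's front edge, against the first picture
a=cv2.imread("pics/side0.png")
for n,i in(("0",a),("3",cv2.imread("pics/side3.png")),("4",im)):
    H,S,V=cv2.split(cv2.cvtColor(i,cv2.COLOR_BGR2HSV)); M=((H>5)&(H<18)&(S>150)&(V>60))
    print(n,[(c,int(np.where(M[:,c])[0].min()),int(np.where(M[:,c])[0].max())) for c in (240,250,258,264,270)])
E
```

```text
11.5 [ 0.56755322 -0.01184707  0.05120708] force tool [-0.11  0.55 -3.15] torque tool [-0.009 -0.169  0.011]
chassis -0.02542715814536216 0.00023945405188822812
0 [(240, 207, 220), (250, 198, 224), (258, 191, 228), (264, 185, 225), (270, 182, 219)]
3 [(240, 207, 220), (250, 198, 224), (258, 191, 228), (264, 185, 225), (270, 182, 219)]
4 [(240, 207, 220), (250, 198, 224), (258, 191, 228), (264, 185, 225), (270, 182, 219)]
```

Call:
step_arm:
  deltas:
    - {"tx":0,"ty":0,"tz":0.04,"ax":0,"ay":0,"az":0,"gripper":-1}
    - {"tx":0,"ty":0,"tz":0,"ax":0,"ay":0,"az":0,"gripper":-1}
    - {"tx":0,"ty":0,"tz":0,"ax":0,"ay":0,"az":0,"gripper":-1}

```text
t: 11.85
ee_pos: [0.5676, -0.0119, 0.0509]
tcp_rot: [0.616, 0.787, 0.0, 0.001]
contact_force: [-1.1, -0.3, 10.7]
gripper_width: 0.119
grip_force: 50.0
```

```bash
cat > st.py <<'E'
from h import *
s=read_state(); Rm=R.from_quat(s['tcp_rot']).as_matrix()
print(s['t'],s['ee_pos'],"force tool",(Rm.T@s['contact_force']).round(2),"torque tool",(Rm.T@s['torque']).round(3), "tilt",(Rm[2]).round(4))
x=np.array([.971,.2391]); d=s['ee_pos'][:2]-[.5923,-.006]; print("chassis",d@x,d@[-x[1],x[0]])
E
python3 st.py
```

```text
11.85 [ 0.56759093 -0.01189443  0.05094215] force tool [ -0.06  -1.12 -10.67] torque tool [ 0.255 -0.094  0.042] tilt [-6.0e-04  1.5e-03 -1.0e+00]
chassis -0.02540186377471459 0.00018445123633834101
```

Call:
step_arm:
  deltas:
    - {"tx":0,"ty":0,"tz":0.04,"ax":0,"ay":0,"az":0,"gripper":-1}
    - {"tx":0,"ty":0,"tz":0,"ax":0,"ay":0,"az":0,"gripper":-1}
    - {"tx":0,"ty":0,"tz":0,"ax":0,"ay":0,"az":0,"gripper":-1}

```text
t: 12.15
ee_pos: [0.5676, -0.0119, 0.0509]
tcp_rot: [0.616, 0.787, 0.0, 0.001]
contact_force: [-3.6, -1.5, 19.3]
gripper_width: 0.124
grip_force: 50.0
```

```bash
python3 st.py
```

```text
12.15 [ 0.5675826  -0.01192662  0.05092667] force tool [ -0.65  -3.82 -19.29] torque tool [ 0.865 -0.069  0.041] tilt [-0.0012  0.0017 -1.    ]
chassis -0.025417654824501708 0.00015518049565112246
```

The strip is seated: TCP z holds at 0.0509, which puts the underside at 30.0 mm while the force rises. Easing off a little, then a final check.

Call:
step_arm:
  deltas:
    - {"tx":0,"ty":-0.04,"tz":-0.01,"ax":0,"ay":0,"az":0,"gripper":-1}
    - {"tx":0,"ty":0,"tz":0,"ax":0,"ay":0,"az":0,"gripper":-1}
    - {"tx":0,"ty":0,"tz":0,"ax":0,"ay":0,"az":0,"gripper":-1}

```text
t: 12.45
ee_pos: [0.5676, -0.0119, 0.0509]
tcp_rot: [0.616, 0.787, 0.001, 0.001]
contact_force: [-1.4, -1.3, 15.5]
gripper_width: 0.121
grip_force: 50.0
```

```bash
python3 - <<'E'
exec(open("st.py").read())
im=read_camera("side"); cv2.imwrite("pics/side5.png",im)
H,S,V=cv2.split(cv2.cvtColor(im,cv2.COLOR_BGR2HSV)); M=((H>5)&(H<18)&(S>150)&(V>60))
print([(c,int(np.where(M[:,c])[0].min()),int(np.where(M[:,c])[0].max())) for c in (240,250,258,264,270)])
cv2.imwrite("pics/c5.png",cv2.resize(im[150:270,210:370],(800,600),interpolation=2))
E
```

```text
12.45 [ 0.5675972  -0.01186601  0.05090627] force tool [ -0.91  -1.58 -15.46] torque tool [ 0.299 -0.063  0.05 ] tilt [-8.0e-04  3.5e-03 -1.0e+00]
chassis -0.02538897957677782 0.0002105409757183167
[(240, 207, 220), (250, 198, 224), (258, 191, 228), (264, 185, 225), (270, 182, 219)]
```

View pics/c5.png

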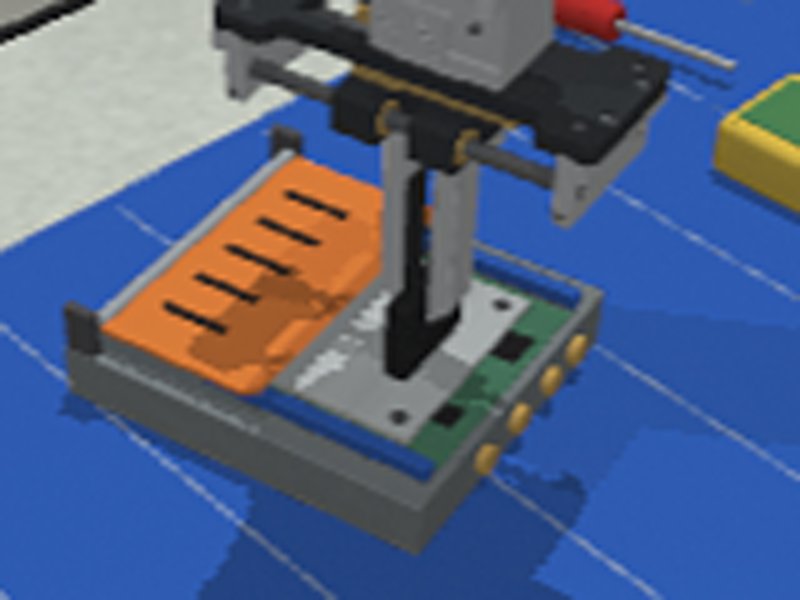

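The strip lies flat on the deck between the rails, with its front edge under the closed cover, whose outline matches the first picture. It's pressed with about 15 N and still gripped, so I'm handing in.

```bash
python3 -c "
from station import close_job
print(close_job())"
```

```text
the job is handed in; nothing more can be done
None
```

The strip is tucked about 20 mm under the closed cover, square between the rails, and still held pressed flat on the deck and brass contact at about 15 N; I handed it in at about 12.5 s, and the result of the judging was not shown.

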